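Set and lock the light stand's swing-out leg

TASK

Set up the work-light stand's swing-out leg: grip the leg by its rubber foot, draw it out against its spring until the stud in the slot is level with the white length clip, and let it rest there a moment with the cam lever still open. Then, keeping the leg at that length, swing it towards the stop post so that the post folds the cam lever fully shut against the tube. The job finishes while holding: keep gripping the foot with the leg at its mark and the lever shut, and leave the lamp, the remote and the bottle alone.

Things in the scene. Friction and masses are not known exactly. Their poses are not given: they have to be found in the camera images.
- foot: Black rubber foot at the outer end of the sliding leg, origin at its centre: an upright block 36 mm along the leg, 26 mm wide (grip it across this width, from above), 66 mm high, 10 to 76 mm above the counter; below it a sole plate 40 x 30 mm down to 6 mm. x axis: outward along the leg; z up. The swing's pivot axis lies 243 mm plus the leg joint's value behind it (along -x).
- leg (a joint): How far the leg is drawn out of the tube, in m: 0 fully in, 0.095 fully out. A spring inside pulls it in with 4 to 6 N (it runs back to 0 when let go), with about 1 N of friction.
- swing (a joint): Angle of the level tube (with leg and foot) about the upright pivot in the stand's stub mast, rad, anticlockwise seen from above. It starts at -0.45 to -0.20. The post stands at +0.45 as seen from the pivot; the shut lever comes up against it at about +0.24, which ends the swing. It has 0.12 N m of friction and stays where left.
- lever (a joint): Angle of the cam lever from the tube, rad: 0 fully shut, flat along the tube, pointing to the foot; starts open at 0.8 to 1.0, stays where left (friction 0.06 N m). Hinged on the tube's side that faces the post, 120 mm from the pivot axis, 20 mm off the centre line; 75 mm long, 10 mm thick. The post meets it at a swing of about -0.05 to 0.05 and folds it shut over the rest of the swing.
- mark (a joint): Where the white length clip sits along the tube, in m, on the same scale as leg: the stud is level with the clip when leg equals mark. Set anew each time between 0.03 and 0.07; the clip does not move by itself.
- mark_line (a point): The mid-point between the two white cheeks (each 7 mm along the tube, 11 mm wide, 14 mm high) of the length clip astride the slot on top of the tube, 80 mm above the counter. The tube is an aluminium channel 28 mm wide, 41 to 69 mm above the counter; its mouth is 200 mm from the pivot axis.
- stud (a point): Top (dark steel, 8 mm thick) of the pointer stud that rises from the sliding leg through the slot on top of the tube, 80 mm above the counter, 60 mm from the pivot axis plus the leg joint's value; it moves with the leg, 183 mm behind the foot's centre.
- lever_tip (a point): End of the steel cam lever's centre line, 70 mm from its hinge, 55 mm above the counter.
- post_top (a point): Centre of the top of the steel stop post, 16 mm thick, 85 mm high, 160 mm from the pivot axis, on a flat bar of the fixed stand: a dark steel plate 160 mm across with a 38 mm thick stub mast at the pivot, 100 mm high.
- lamp: Bystander: black flat lamp head with a wire bracket, about 135 x 150 x 28 mm, lying on the counter. Origin under its middle.
- remote: Bystander: white remote control, 140 x 45 x 20 mm, lying flat. Origin under its middle.
- cleaner: Bystander: upright white bottle with a blue cap, 60 mm across, 170 mm high. Origin under its middle.

How it is judged (in metres and radians):
On the way, in this order (a step that is already met when the one before it is completed fails the run):
1. the gripped leg rests at its length mark with the lever still open (distance between stud and mark_line below 0.005 m and contact force between the fingers and foot above 4 N and value of joint lever above 0.6 rad), for 0.3 s.
2. the lever is folded shut with the leg still held at its mark (value of joint lever below 0.08 rad and distance between stud and mark_line below 0.006 m and contact force between the fingers and foot above 4 N), for 0.2 s.
At the end, for the whole second after the job is handed in: The fingers grip the foot (more than 4 N on it), which is still (under 20 mm/s); the stud is within 6 mm of the clip's mid-line and the lever is within 0.08 rad (about 5 degrees) of fully shut (all of step 2 and linear speed of foot below 0.02 m/s); the arm keeps its last pose, push and grip.
It fails at once if the lever is more than half folded while the leg is over 8 mm off its mark (value of joint lever below 0.45 rad and distance between stud and mark_line above 0.008 m).
It fails at once if a bystander is pushed more than 30 mm (distance of any of lamp, remote, cleaner from where it was at the start of the episode above 0.03 m).
It also fails if it takes over 45 s, if anything falls off the work surface, if the arm or the gripper's body presses on something with over 40 N, if the wrist force passes 120 N, or if a joint passes its speed limit or range.

ROBOT

A 7-joint arm with a two-finger parallel gripper is mounted at the origin on the work surface. World frame = base frame: x ahead of the robot, y to its left, z up, the work surface at z = 0. Lengths are in mm, angles in rad, forces in N, time in s.
With the tool pointing down it reaches from about 400 to 850 mm from the base axis. Payload 6.9 kg.
Tool frame: the origin (TCP) lies where the fingers leave the gripper's body, on its centre line; the fingertips stand 73 mm ahead of it and the grasp point (between the pads) lies 54 mm ahead of it; z points along the fingers, y is the line along which they close (so a half turn about z gives the same grasp; the last joint's range is limited). The gripper opens to 85 mm and grips with 20 to 120 N. Pads are 22 mm wide; open, the fingers measure 114 mm over their backs; the gripper's body (76 mm by 85 mm) begins 54 mm behind the grasp point. The pads swing forward as they close: fully open they stand 13 mm farther back than shut.
Start: joints at [-1.071, 0.507, -0.238, 1.5, 0.126, 1.149, -0.155], TCP at [240.408, 576.904, 303.875] pointing down, gripper open.
Joint ranges: [-3.08, 3.08], [-0.24, 2.05], [-1.43, 1.35], [0, 2.5], [-1.52, 4.66], [0.17, 1.96], [-2.89, 2.89]. Speed limits (rad/s): [2.39, 2.39, 3.14, 3.14, 3.14, 3.14, 3.14].

INTERFACE

Orientations are given as a unit quaternion [x, y, z, w].
In Python, from plant import r, vision, order gives the robot as it stands. The module is installed in compiled form; this text tells all that it offers.
- The arm moves only by the tool jog_arm, never from a script. Its argument "targets" is a list of rows, each an object of numbers: "x", "y", "z": the shift along the tool's x, y, z as a fraction of full scale; "wx", "wy", "wz": the turn, a rotation vector about the tool's x, y, z as a fraction of full scale. In form: [{"x": .., "y": .., "z": .., "wx": .., "wy": .., "wz": ..}, ...]. A call has 1 to 12 rows; each row shifts and turns the commanded pose from where the row before left it, along the tool's axes as they then stand; what a row does not reach is not made up. Full scale, the value 1, is 75 cm for a shift and pi rad for a turn. A row lasts 1/8 s, in which the tool goes at most 62.5 mm and 10.7 degrees, less where a joint would pass 70% of its speed; a pose out of reach is approached as far as the arm can. A call with a number of a shift or a turn outside -1 to 1 is refused whole. A call with a gripper value outside its range is refused whole. "hand" is the finger opening in mm, from 0 to 85.4, set as the call begins (left out, the last holds). The fingers move at their own pace and stop on an object; "force" is the grip in N (left out, the last holds). Time passes only in rows, so rows that do not move let the fingers close. It gives the time, the measured TCP pose, the force, the opening and the grip force at its end, in the units of the state.
- r.state(): the state, without advancing time (a new reading comes with each control period).
- vision.get_image(name): name is "side" or "top"; returns a dict with "frame" (480x640x3 uint8, red, green, blue), "range_z" (480x640 float32, mm along the optical axis (not along the pixel's ray), 0 where there is no reading), "fx", "fy", "cx", "cy" (pixels), "R" (3x3) and "t" (3): a world point X has camera coordinates R X + t. Camera axes: x right, y down, z forward; pixel columns grow to the right and rows downward; lengths in mm; the calibration is good to about 2 mm. A picture is of the moment at which its call begins.
- order.close_job(): hands the job in; it is judged then, once.
The state is a dict: "time": time; "joint_positions": joint angles; "qd": joint speeds; "joint_efforts": joint torques, N m; "ee_pos": TCP position; "tool_rot": TCP orientation; "force": force on the tool from outside, world axes, zero at the start; "moment": the same for the moment, N m; "gripper_width": finger opening in mm; "grip_force": force on a finger pad.
Only numpy, scipy, OpenCV 4.12 (cv2) and the standard library are available. Lean on these libraries where they do the work, as an engineer would, in place of code of your own. Each camera call takes 0.05 s, during which the arm holds its last target. There are 200 camera calls.

## Working session

There is one attempt and no reset: what is moved stays moved. The work goes in short steps, Python scripts to look and compute and a tool call to move; the robot and the scene stay as the last step left them, time stands still between calls to the robot, and variables do not carry over. Pictures are saved under pics/ and viewed, at most 10 in all, crops included, and the job is handed in when it is done.

Besides the shell and the picture viewer there is one more tool, called after "Request:" as name([rows], argument=value, ...), one row to a line, values as JSON. jog_arm: Moves the arm, as the interface text tells. Shift numbers are shares of 75 cm and turn numbers shares of pi rad, none past 1 either way. Its arguments: {"type":"object","properties":{"targets":{"type":"array"},"hand":{"type":"number"},"force":{"type":"number"}},"required":["targets"]}

```bash
mkdir -p pics; cat > h.py <<'E'
import numpy as np, cv2
from plant import r, vision, order
def grab(n):
    d=vision.get_image(n); d['R']=np.array(d['R']).reshape(3,3); d['t']=np.array(d['t']).ravel(); return d
def save(d,fn,box=None,s=1):
    im=cv2.cvtColor(d['frame'],cv2.COLOR_RGB2BGR)
    if box: im=im[box[1]:box[3],box[0]:box[2]]
    cv2.imwrite(fn,cv2.resize(im,None,fx=s,fy=s,interpolation=cv2.INTER_CUBIC))
def onplane(d,u,v,z):
    ray=d['R'].T@np.array([(u-d['cx'])/d['fx'],(v-d['cy'])/d['fy'],1]); c=-d['R'].T@d['t']
    return c+ray*(z-c[2])/ray[2]
def cloud(d):
    v,u=np.mgrid[:480,:640]; z=d['range_z']
    P=np.stack([(u-d['cx'])/d['fx']*z,(v-d['cy'])/d['fy']*z,z],-1)
    return (P-d['t'])@d['R']
def proj(d,X):
    p=d['R']@np.array(X)+d['t']; return p[0]/p[2]*d['fx']+d['cx'],p[1]/p[2]*d['fy']+d['cy']
E
python3 - <<'E'
from h import *
for n in('top','side'):
    d=grab(n); save(d,f'pics/{n}0.png'); print(n,d['fx'],d['cx'],d['cy'],np.round(d['R'],3).tolist(),d['t'].round(1))
    np.savez(f'{n}0.npz',**d)
print(r.state())
E
```

```text
top 619.2495841992223 317.66009493454357 233.2818623301426 [[0.006, -1.0, -0.003], [-0.995, -0.006, -0.097], [0.097, 0.004, -0.995]] [  11.3  595.  1493.4]
side 547.1789219319995 313.84900422484327 228.81557137450713 [[-0.976, -0.22, -0.001], [-0.148, 0.663, -0.734], [0.162, -0.716, -0.679]] [ 609.2  143.6 1073.6]
{'time': 0.1, 'joint_positions': array([-1.07046045,  0.50827156, -0.23755867,  1.50101906,  0.12570215,
        1.14890039, -0.15482233]), 'qd': array([ 0.00143686, -0.00050393, -0.00025273, -0.0037098 ,  0.00149389,
        0.00047032, -0.00185087]), 'joint_efforts': array([-4.14374052e-03, -6.21826744e+01, -2.19428524e+00, -2.50203896e+01,
        1.26205425e-02,  7.87378347e-03, -1.24162807e-05]), 'ee_pos': array([240.33787906, 576.58828181, 303.11116326]), 'tool_rot': array([ 1.96131914e-01,  9.80577190e-01, -7.89934633e-04, -1.50498388e-04]), 'force': array([ 0.1164171 , -0.35452782, -0.19086328]), 'moment': array([0.02903548, 0.00636005, 0.04132352]), 'grip_force': 0.0, 'gripper_width': 85.2475515637359}
```

View pics/top0.png

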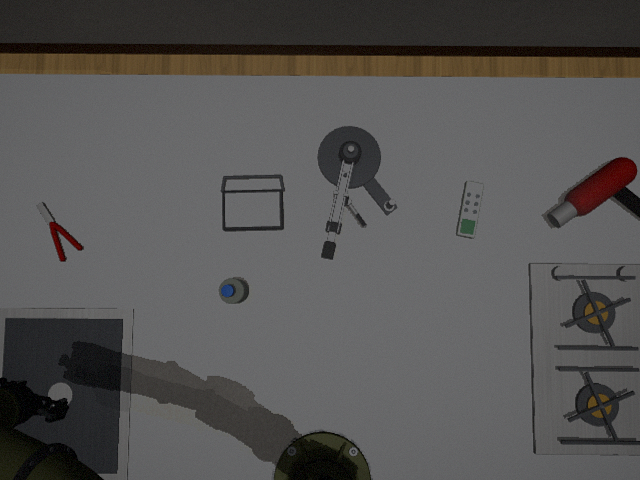

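View pics/side0.png

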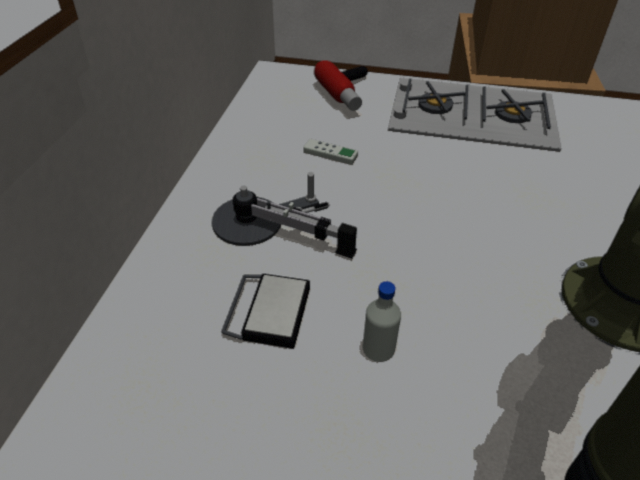

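The top view shows the mast at about (350,150), foot at (328,250), post at (391,205), lever to (364,225), bottle at (233,290) and lamp at (253,203). The side view matches: foot at (347,240), post at (311,185). I'll zoom in on the tube for the clip and stud.

```bash
python3 - <<'E'
from h import *
T=dict(np.load('top0.npz')); S=dict(np.load('side0.npz'))
a=cv2.resize(T['frame'][135:265,305:405],None,fx=4.5,fy=4.5,interpolation=cv2.INTER_CUBIC)
b=cv2.resize(S['frame'][175:260,225:365],None,fx=3.2,fy=3.2,interpolation=cv2.INTER_CUBIC)
b=np.vstack([b,np.zeros((a.shape[0]-b.shape[0],b.shape[1],3),np.uint8)])
cv2.imwrite('pics/z.png',np.clip(1.5*np.hstack([a[:, :350],b])[:, :,::-1],0,255).astype(np.uint8)[:600,:800])
P=cloud(T)
# foot top: height 66-86 mask in region
z=P[...,2]; reg=np.zeros(z.shape,bool); reg[230:265,310:345]=1
dark=T['frame'].max(-1)<50
m=reg&dark&(abs(z-76)<8)
print('foot',m.sum(),P[m].mean(0).round(1), P[m].min(0).round(1),P[m].max(0).round(1))
print('foot rays',[onplane(T,u,v,76).round(1).tolist() for u,v in [np.argwhere(m)[:,::-1].mean(0)]])
for nm,(u,v),zz in [('mast',(350,150),100),('post',(391,205),85)]:
    q=P[v-3:v+4,u-3:u+4].reshape(-1,3); print(nm,np.median(q,0).round(1),onplane(T,u,v,zz).round(1))
m2=np.zeros(z.shape,bool);m2[135:165,330:370]=1;m2&=abs(z-100)<6;print('mast top',m2.sum(),P[m2].mean(0).round(1))
m3=np.zeros(z.shape,bool);m3[195:215,380:402]=1;m3&=abs(z-85)<8;print('post top',m3.sum(),P[m3].mean(0).round(1))
E
```

```text
foot 161 [556.2 -11.6  73.8] [536.6 -36.2  68. ] [599.2   4.2  81.6]
foot rays [[556.0, -11.5, 76.0]]
mast [788.  -60.9  96. ] [787.1 -60.8 100. ]
post [ 660.9 -160.8   71.3] [ 658.1 -159.1   85. ]
mast top 30 [791.2 -61.8  98.9]
post top 33 [ 665.5 -160.9   83.8]
```

View pics/z.png

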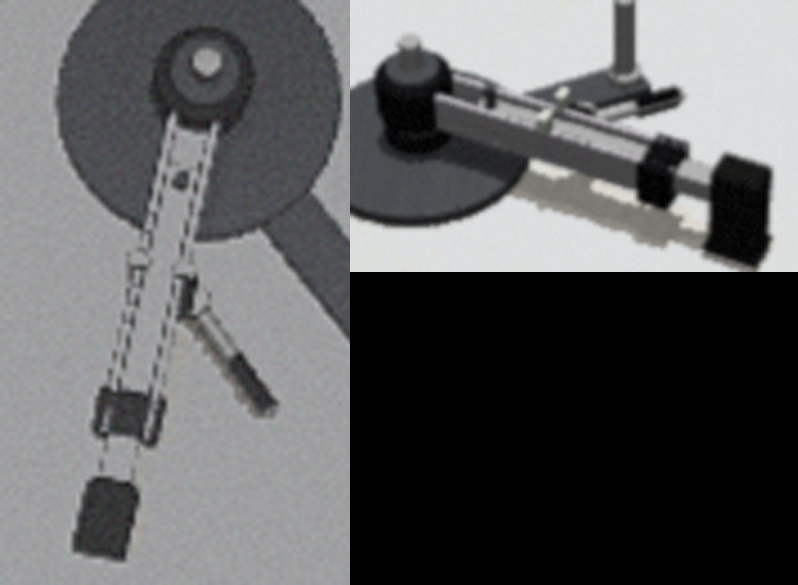

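The crop shows the stud at (181,181), i.e. image (345.2,175.2). The cheeks are at (139,259) and (186,271), i.e. (335.9,192.5) and (346.3,195.2). The foot's top face is centred at about (107,518) in the crop.

```bash
python3 - <<'E'
from h import *
T=dict(np.load('top0.npz'));f=T['frame'].astype(float);P=cloud(T)
g=f.mean(-1)
def cen(box,cond):
    m=np.zeros(g.shape,bool);m[box[1]:box[3],box[0]:box[2]]=1;m&=cond
    q=np.argwhere(m)[:,::-1]; return q.mean(0),len(q)
foot,n1=cen((318,240,338,262),g<45)
w=np.clip(130-g,0,None); b=(341,170,350,180)
ys,xs=np.mgrid[b[1]:b[3],b[0]:b[2]]; sub=(g[b[1]:b[3],b[0]:b[2]]<90)
stud=np.array([xs[sub].mean(),ys[sub].mean()])
print('stud px',stud,sub.sum(),'foot',foot,n1)
cl=np.array([335.9,192.5]);cr=np.array([346.3,195.2])
print(g[186:202,331:352].astype(int))
F=onplane(T,*foot,76);ST=onplane(T,*stud,80);C=onplane(T,*((cl+cr)/2),80)
piv=np.array([790,-61.3])
ax=(F[:2]-piv);L=np.linalg.norm(ax);ax/=L
print('foot',F,'L',L,'swing dir',np.degrees(np.arctan2(*ax[::-1])))
for n,X in(('stud',ST),('clip',C)):
    d=X[:2]-piv;print(n,X.round(1),'along',d@ax,'lat',d[0]*-ax[1]+d[1]*ax[0])
pst=np.array([664,-160.8])-piv;print('post',np.linalg.norm(pst),np.degrees(np.arctan2(*pst[::-1])))
m=np.zeros(g.shape,bool);m[244:258,318:340]=1;m&=(abs(P[...,2]-76)<5)&(g<45);print(P[m].mean(0),m.sum())
E
```

```text
stud px [344.74193548 174.19354839] 31 foot [328.42162162 249.55675676] 185
[[106 104 104 109 108  76  73  69 102 106 105 104 106 105 108  53 103  79
   50  51  47]
 [104 104 105 105 106  82 106  68 101 106 104 108 104 104 104  80 106  56
   42  46  42]
 [104 105 105 104 105  94 106  60 100 104 103 104 104 104  83 105 109  64
   58  58  58]
 [107 105 107 106 101 100 105  65 101 105 105 102 106 107  54  99 106 111
  105 110 110]
 [105 107 101 105  88  73  85  90 103 107 104 105 104 108  58 102  96 101
  107 106 105]
 [106 104  83 103 107 104  84 104 107 106 104 108 106 107  68 103  83 103
  107 105 105]
 [106 108  92 106 106 108 106  92 104 105 104 106 107 102  94 102  86 102
  106 107 105]
 [105 107  81  95 100  96 101  82 102 109 105 106 101  96 100 100  83  99
  108 103 104]
 [106 108  77  54  57  45  59  99 107 106 104 105  83 103 107 108 109 102
  106 106 105]
 [106 107  81  63 107  75  86 103 106 105 102 105  90  98  98 102 101  89
  105 105 105]
 [103 107  77  64 105  68  99 105 103 104 105 105  81  59  45  49  78  53
  102 105 107]
 [104 107  87  82 103  53 102 106 106 108 103 110  89 110  73  34  30  25
   97 106 105]
 [105 107  98  82  82  61 101 106 103 106 106 106  64 103  68  35  24  33
   96 100 106]
 [106 108  63 101 105  92 104 105 105 105 105 107  61 103  54  35  35  57
  102  96 100]
 [104 106  71 104  83 103 106 105 107 103 107 107  74 100  50  34  31  87
  106 107  74]
 [109 109  79 100  59 100 107 103 107 106 106 106  95  85  41  34  29 103
  108 108  86]]
foot [551.70111534 -11.00270413  76.        ] L 243.54912523639132 swing dir 168.08161998715508
stud [732.7 -49.2  80. ] along 58.573787458475465 lat 0.020969275746782756
clip [685.  -40.6  80. ] along 107.00456640346614 lat 1.4519440587384018
post 160.5498364994496 -141.70246567959572
[551.95046144 -11.03407717  74.95099488] 105
```

Request:
jog_arm([
  {"x": -0.057, "y": -0.047},
  {"x": -0.057, "y": -0.047},
  {"x": -0.057, "y": -0.047},
  {"x": -0.057, "y": -0.047},
  {"x": -0.057, "y": -0.047},
  {"x": -0.057, "y": -0.047},
  {"x": -0.057, "y": -0.047},
  {"x": -0.057, "y": -0.047},
  {"x": -0.057, "y": -0.047},
  {"x": -0.057, "y": -0.047},
  {"x": -0.057, "y": -0.047},
  {"x": -0.057, "y": -0.047},
], hand=60)

```text
invalid input at $.targets[0]: expected keys x, y, z, wx, wy, wz
```

Request:
jog_arm([
  {"wz": -0.0296},
  {"wz": -0.0297},
  {},
])

```text
invalid input at $.targets[0]: expected keys x, y, z, wx, wy, wz
```

```bash
cat >> h.py <<'E'
from scipy.spatial.transform import Rotation as Ro
def need(target,yaw_y=None):
    s=r.state();R=Ro.from_quat(s['tool_rot']);M=R.as_matrix()
    print('t',s['time'],'pos',s['ee_pos'].round(1),'yaw_y',np.degrees(np.arctan2(M[1,1],M[0,1])).round(2),'z',M[:,2].round(4),'F',s['force'].round(1),'M',s['moment'].round(2),'w',round(s['gripper_width'],1),'g',round(s['grip_force'],1),'q',s['joint_positions'].round(2))
    print('shift frac',(M.T@(np.array(target)-s['ee_pos'])/750).round(4))
E
python3 -c "
from h import *
need([551.7,-11,104])"
```

```text
t 0.1 pos [240.3 576.6 303.1] yaw_y 67.38 z [-6.0e-04 -1.5e-03 -1.0e+00] F [ 0.1 -0.4 -0.2] M [0.03 0.01 0.04] w 85.2 g 0.0 q [-1.07  0.51 -0.24  1.5   0.13  1.15 -0.15]
shift frac [-0.6846 -0.5631  0.2664]
```

Request:
jog_arm([
  {"x": -0.057, "y": -0.047, "z": 0, "wx": 0, "wy": 0, "wz": 0},
  {"x": -0.057, "y": -0.047, "z": 0, "wx": 0, "wy": 0, "wz": 0},
  {"x": -0.057, "y": -0.047, "z": 0, "wx": 0, "wy": 0, "wz": 0},
  {"x": -0.057, "y": -0.047, "z": 0, "wx": 0, "wy": 0, "wz": 0},
  {"x": -0.057, "y": -0.047, "z": 0, "wx": 0, "wy": 0, "wz": 0},
  {"x": -0.057, "y": -0.047, "z": 0, "wx": 0, "wy": 0, "wz": 0},
  {"x": -0.057, "y": -0.047, "z": 0, "wx": 0, "wy": 0, "wz": 0},
  {"x": -0.057, "y": -0.047, "z": 0, "wx": 0, "wy": 0, "wz": 0},
  {"x": -0.057, "y": -0.047, "z": 0, "wx": 0, "wy": 0, "wz": 0},
  {"x": -0.057, "y": -0.047, "z": 0, "wx": 0, "wy": 0, "wz": 0},
  {"x": -0.057, "y": -0.047, "z": 0, "wx": 0, "wy": 0, "wz": 0},
  {"x": -0.057, "y": -0.047, "z": 0, "wx": 0, "wy": 0, "wz": 0},
], hand=60)

```text
time: 1.6
ee_pos: [551.7, -12.5, 303.7]
tool_rot: [0.196, 0.981, 0.0, -0.0]
force: [0.7, 0.1, 0.6]
gripper_width: 60.2
grip_force: 0.0
```

Request:
jog_arm([
  {"x": 0, "y": 0, "z": 0, "wx": 0, "wy": 0, "wz": -0.0296},
  {"x": 0, "y": 0, "z": 0, "wx": 0, "wy": 0, "wz": -0.0297},
  {"x": 0, "y": 0, "z": 0, "wx": 0, "wy": 0, "wz": 0},
])

```text
time: 1.98
ee_pos: [551.1, -11.1, 303.5]
tool_rot: [0.105, 0.995, 0.0, -0.0]
force: [-0.2, 0.7, 0.9]
gripper_width: 59.8
grip_force: 0.0
```

```bash
python3 -c "
from h import *
need([551.7,-11,104])
d=grab('side');save(d,'pics/s1.png',(200,100,420,280),3)"
```

```text
t 1.975 pos [551.1 -11.1 303.5] yaw_y 78.0 z [-9.e-04  2.e-04 -1.e+00] F [-0.2  0.7  0.9] M [-0.01  0.05 -0.  ] w 59.8 g 0.0 q [ 0.05  0.39 -0.1   1.7   0.04  1.06  1.29]
shift frac [-0.0011  0.0003  0.266 ]
```

View pics/s1.png

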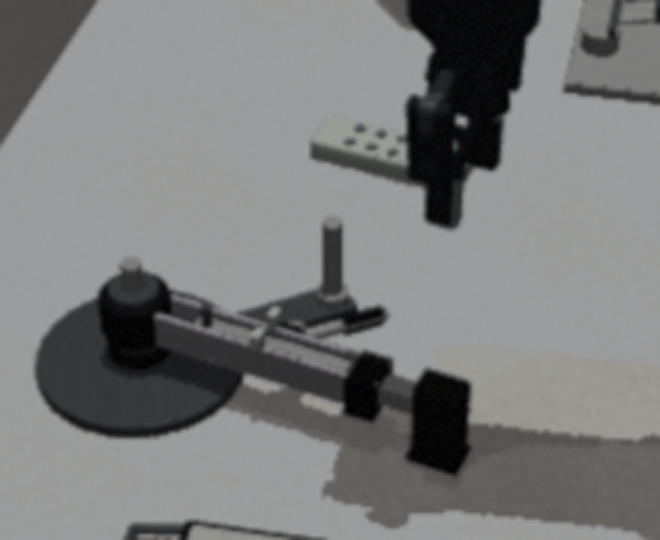

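The gripper (crop 440,200) hangs over the foot (440,420), with nothing in the way down. Descending and gripping.

Request:
jog_arm([
  {"x": 0, "y": 0, "z": 0.05, "wx": 0, "wy": 0, "wz": 0},
  {"x": 0, "y": 0, "z": 0.06, "wx": 0, "wy": 0, "wz": 0},
  {"x": 0, "y": 0, "z": 0.06, "wx": 0, "wy": 0, "wz": 0},
  {"x": 0, "y": 0, "z": 0.05, "wx": 0, "wy": 0, "wz": 0},
  {"x": 0, "y": 0, "z": 0.045, "wx": 0, "wy": 0, "wz": 0},
  {"x": 0, "y": 0, "z": 0, "wx": 0, "wy": 0, "wz": 0},
  {"x": 0, "y": 0, "z": 0, "wx": 0, "wy": 0, "wz": 0},
])

```text
time: 2.9
ee_pos: [551.8, -10.7, 106.2]
tool_rot: [0.104, 0.995, -0.0, 0.001]
force: [0.5, -0.5, -0.3]
gripper_width: 59.7
grip_force: 0.0
```

Request:
jog_arm([
  {"x": 0, "y": 0, "z": 0, "wx": 0, "wy": 0, "wz": 0},
  {"x": 0, "y": 0, "z": 0, "wx": 0, "wy": 0, "wz": 0},
  {"x": 0, "y": 0, "z": 0, "wx": 0, "wy": 0, "wz": 0},
  {"x": 0, "y": 0, "z": 0, "wx": 0, "wy": 0, "wz": 0},
  {"x": 0, "y": 0, "z": 0, "wx": 0, "wy": 0, "wz": 0},
  {"x": 0, "y": 0, "z": 0, "wx": 0, "wy": 0, "wz": 0},
], hand=10, force=60)

```text
time: 3.65
ee_pos: [551.8, -10.9, 106.4]
tool_rot: [0.104, 0.995, 0.0, 0.001]
force: [-1.4, 0.2, 6.8]
gripper_width: 25.4
grip_force: 60.7
```

```bash
python3 -c "
from h import *
need([551.7,-11,104])"
```

```text
t 3.65 pos [551.8 -10.9 106.4] yaw_y 78.04 z [ 2.1e-03 -1.0e-04 -1.0e+00] F [-1.4  0.2  6.8] M [-0.03  0.16  0.01] w 25.4 g 60.7 q [ 0.03  0.63 -0.08  1.93  0.09  0.59  1.25]
shift frac [ 0.0001 -0.0001  0.0032]
```

Request:
jog_arm([
  {"x": 0.01, "y": 0, "z": 0, "wx": 0, "wy": 0, "wz": 0},
  {"x": 0.015, "y": 0, "z": 0, "wx": 0, "wy": 0, "wz": 0},
  {"x": 0.015, "y": 0, "z": 0, "wx": 0, "wy": 0, "wz": 0},
  {"x": 0.01, "y": 0, "z": 0, "wx": 0, "wy": 0, "wz": 0},
  {"x": 0.01, "y": 0, "z": 0, "wx": 0, "wy": 0, "wz": 0},
  {"x": 0, "y": 0, "z": 0, "wx": 0, "wy": 0, "wz": 0},
  {"x": 0, "y": 0, "z": 0, "wx": 0, "wy": 0, "wz": 0},
])

```text
time: 4.53
ee_pos: [508.9, -1.8, 106.4]
tool_rot: [0.104, 0.995, 0.0, 0.002]
force: [3.8, -1.3, 6.3]
gripper_width: 25.1
grip_force: 60.5
```

```bash
python3 -c "
from h import *
need([551.7,-11,104])
d=grab('top');np.savez('top1.npz',**d)
a=cv2.resize(d['frame'][165:215,310:370],None,fx=10,fy=10,interpolation=cv2.INTER_CUBIC)
cv2.imwrite('pics/t2.png',np.clip(1.8*a[:,:,::-1],0,255).astype(np.uint8))
s=grab('side');np.savez('side1.npz',**s)
print(proj(s,[685,-40,80]))
u,v=map(int,proj(s,[685,-40,80]))
b=cv2.resize(s['frame'][v-25:v+25,u-30:u+30],None,fx=10,fy=10,interpolation=cv2.INTER_CUBIC)
print(u,v)
cv2.imwrite('pics/s2.png',np.clip(1.5*b[:,:,::-1],0,255).astype(np.uint8))"
```

```text
t 4.525 pos [508.9  -1.8 106.4] yaw_y 78.03 z [ 4.4e-03 -1.0e-04 -1.0e+00] F [ 3.8 -1.3  6.3] M [-0.35 -0.54  0.04] w 25.1 g 60.5 q [ 0.01  0.59 -0.08  2.04  0.09  0.51  1.23]
shift frac [-0.0583 -0.0002  0.0034]
(np.float64(290.0619348074105), np.float64(208.3394586743635))
290 208
```

View pics/t2.png

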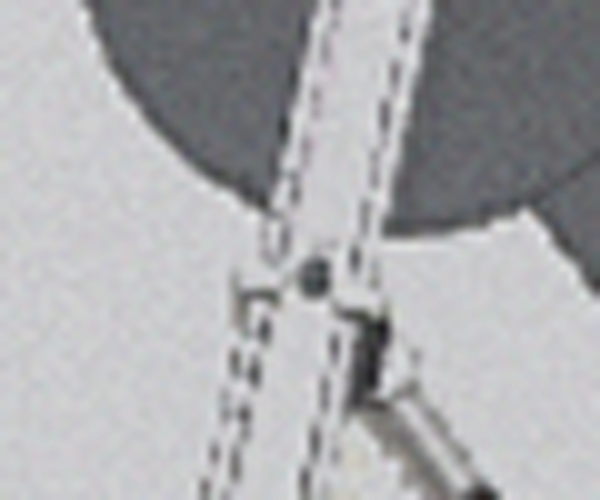

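View pics/s2.png

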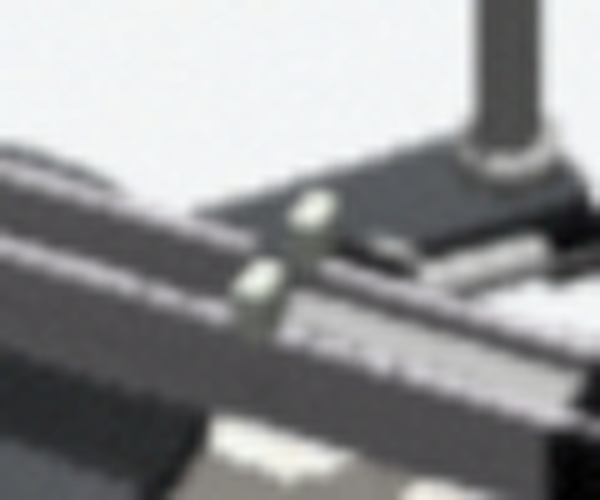

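The stud (top crop 316,277) sits just behind the cheeks' mid-line, about 283 at that column (the front edges are at 294 and 312). In the side crop the cheeks are at (264,272) and (316,208), with a dark stud blob near (275,245). I'll do one contrast check before the last trim.

```bash
python3 - <<'E'
from h import *
T=dict(np.load('top1.npz'));S=dict(np.load('side1.npz'))
g=S['frame'].astype(float).mean(-1)
print(g[201:215,281:297].astype(int))
for nm,(u,v) in dict(cl=(260+26.4-.45,183+27.2-.45),cr=(260+31.6-.45,183+20.8-.45)).items():
    for z in (80,83): print(nm,z,onplane(S,u,v,z).round(1))
h=T['frame'].astype(float).mean(-1)
print(h[188:199,333:350].astype(int))
w=np.clip(90-h[189:197,339:345],0,None);ys,xs=np.mgrid[189:197,339:345]
u,v=(xs*w).sum()/w.sum(),(ys*w).sum()/w.sum();P=onplane(T,u,v,80);print('stud',u,v,P)
ps=proj(S,P);print('stud in side',ps, 'mid cheeks',(288.55,206.55), 'px per mm outward',np.array(proj(S,P+[-.978,.208,0]))-ps)
E
```

```text
[[162 160 159 159 157 141 130 118  94  87  84  76  66  62  61  61]
 [156 145 133 124 113  96  84  75  72 104 126 121  86  62  59  61]
 [118 101  89  79  71  64  63  66  94 134 152 141  97  63  60  60]
 [ 81  70  63  63  59  61  60  76 119 148 151 123  81  61  60  58]
 [104  89  71  66  63  61  61  68  96 112 112  87  61  57  59  59]
 [114 116 111 101  81  64  60  60  66  73  72  62  54  51  55  64]
 [ 82  92  97 102  84  62  59  65  64  64  62  57  45  35  44  55]
 [ 57  59  65  71  73  71  63  60  61  64  63  62  52  38  31  33]
 [ 50  52  54  70 115 132 114  75  58  63  69  95 107  93  67  47]
 [ 53  54  66 115 147 153 126  79  53  56  59  80  97 103 107 107]
 [ 53  57  96 137 151 141 105  67  56  58  55  58  66  75  85  96]
 [ 67  68  88 106 116 104  76  70  94  99  91  75  65  62  60  64]
 [114 100  80  72  77  69  60  77 111 123 120 114 112 103  82  69]
 [114 107  84  69  65  60  60  91 119 127 127 128 127 124 116 109]]
cl 80 [692.3 -33.7  80. ]
cl 83 [691.3 -30.3  83. ]
cr 80 [686.8 -56.4  80. ]
cr 83 [685.9 -52.9  83. ]
[[113 114 113  90 115  71 108 113 109 112 110 113 108  93
[... 255 characters left out ...]
9  58  53  50 110 115  93 112  92 110 114]
 [ 84 106 107 103 107  94  96  49  42  38 103 113 110 107  82 110 111]
 [ 82  60  61  54  58 109 117  75  58  73 108 118 117 116 113 105 111]
 [ 86  64 112 103  74 106 115 115 114 119  86 102 105 106 113  89 110]
 [ 85  73 112  97 111 112 114 111 115 116  89  57  45  47  84  67 111]
 [ 92  80 107  55 107 114 113 112 111 116 113 106  79  40  32  29 104]
 [115  84  89  53 105 115 114 112 114 113  85 110  88  43  34  30  95]]
stud 341.33210059171597 192.6886094674556 [687.81164716 -41.16945143  80.        ]
stud in side (np.float64(288.91588857440684), np.float64(207.79977461873705)) mid cheeks (288.55, 206.55) px per mm outward [0.42196388 0.1279863 ]
```

About 1 mm more is needed: trim outward, rest 0.5 s, then begin the swing.

Request:
jog_arm([
  {"x": 0.0013, "y": 0, "z": 0, "wx": 0, "wy": 0, "wz": 0},
  {"x": 0, "y": 0, "z": 0, "wx": 0, "wy": 0, "wz": 0},
  {"x": 0, "y": 0, "z": 0, "wx": 0, "wy": 0, "wz": 0},
  {"x": 0, "y": 0, "z": 0, "wx": 0, "wy": 0, "wz": 0},
  {"x": 0, "y": 0, "z": 0, "wx": 0, "wy": 0, "wz": 0},
])

```text
time: 5.25
ee_pos: [508.4, -1.7, 106.4]
tool_rot: [0.104, 0.995, 0.0, 0.003]
force: [5.1, -1.4, 6.2]
gripper_width: 25.2
grip_force: 60.4
```

Request:
jog_arm([
  {"x": -0.0005, "y": -0.0193, "z": 0, "wx": 0, "wy": 0, "wz": -0.016},
  {"x": -0.0005, "y": -0.0193, "z": 0, "wx": 0, "wy": 0, "wz": -0.016},
  {"x": -0.0005, "y": -0.0193, "z": 0, "wx": 0, "wy": 0, "wz": -0.016},
  {"x": -0.0005, "y": -0.0193, "z": 0, "wx": 0, "wy": 0, "wz": -0.016},
  {"x": -0.0005, "y": -0.0193, "z": 0, "wx": 0, "wy": 0, "wz": -0.016},
  {"x": -0.0005, "y": -0.0193, "z": 0, "wx": 0, "wy": 0, "wz": -0.016},
  {"x": 0, "y": 0, "z": 0, "wx": 0, "wy": 0, "wz": 0},
  {"x": 0, "y": 0, "z": 0, "wx": 0, "wy": 0, "wz": 0},
])

```text
time: 6.25
ee_pos: [503.2, -88.3, 106.4]
tool_rot: [-0.046, 0.999, -0.0, 0.002]
force: [4.2, -1.1, 6.7]
gripper_width: 25.6
grip_force: 60.6
```

```bash
cat >> h.py <<'E'
def polar():
    s=r.state();d=s['ee_pos'][:2]-[790,-61.3];print('R',np.hypot(*d),'az',np.degrees(np.arctan2(d[1],d[0]))%360)
E
python3 -c "
from h import *
need([551.7,-11,104]);polar()
d=grab('top');np.savez('top2.npz',**d)
a=cv2.resize(d['frame'][165:225,310:390],None,fx=10,fy=10,interpolation=cv2.INTER_CUBIC)
cv2.imwrite('pics/t3.png',np.clip(1.8*a[:,:,::-1],0,255).astype(np.uint8))"
```

```text
t 6.25 pos [503.2 -88.3 106.4] yaw_y 95.24 z [ 4.7e-03 -3.0e-04 -1.0e+00] F [ 4.2 -1.1  6.7] M [-0.06 -0.58 -0.34] w 25.6 g 60.6 q [ 0.25  0.59 -0.18  2.04  0.2   0.53  1.58]
shift frac [-0.0738  0.0967  0.0034]
R 288.03752010052926 az 185.3734425709212
```

View pics/t3.png

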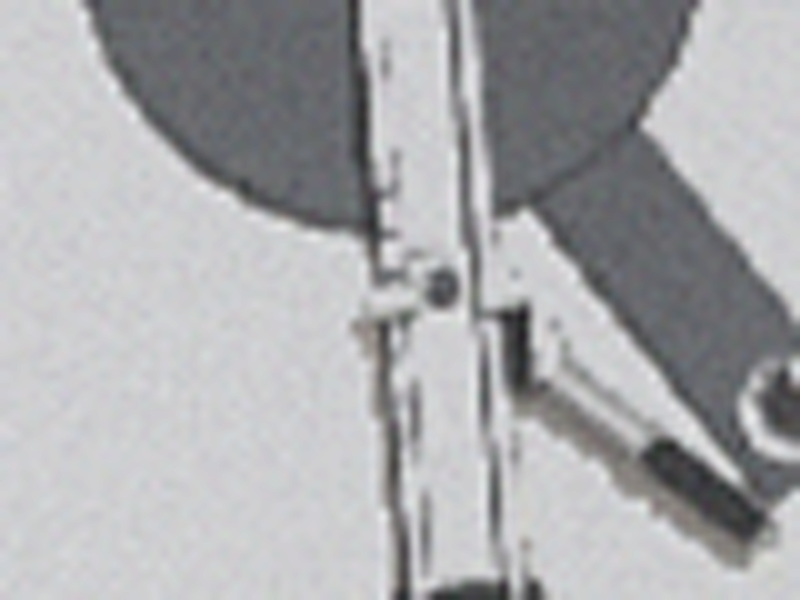

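The stud (440,288) is still about 1.5 mm short of the cheeks' mid-line (about 295), and the lever is open with its tip near the post. I'll add 1 mm and swing on.

Request:
jog_arm([
  {"x": 0.0013, "y": 0, "z": 0, "wx": 0, "wy": 0, "wz": 0},
  {"x": -0.0005, "y": -0.0193, "z": 0, "wx": 0, "wy": 0, "wz": -0.016},
  {"x": -0.0005, "y": -0.0193, "z": 0, "wx": 0, "wy": 0, "wz": -0.016},
  {"x": -0.0005, "y": -0.0193, "z": 0, "wx": 0, "wy": 0, "wz": -0.016},
  {"x": -0.0005, "y": -0.0193, "z": 0, "wx": 0, "wy": 0, "wz": -0.016},
  {"x": -0.0005, "y": -0.0193, "z": 0, "wx": 0, "wy": 0, "wz": -0.016},
  {"x": 0, "y": 0, "z": 0, "wx": 0, "wy": 0, "wz": 0},
  {"x": 0, "y": 0, "z": 0, "wx": 0, "wy": 0, "wz": 0},
])

```text
time: 7.3
ee_pos: [518.0, -159.0, 106.4]
tool_rot: [-0.17, 0.985, -0.001, 0.002]
force: [5.5, -1.4, 4.7]
gripper_width: 25.6
grip_force: 60.6
```

```bash
python3 -c "
from h import *
need([551.7,-11,104]);polar()
d=grab('top');np.savez('top3.npz',**d)
a=cv2.resize(d['frame'][165:225,330:410],None,fx=10,fy=10,interpolation=cv2.INTER_CUBIC)
cv2.imwrite('pics/t4.png',np.clip(1.8*a[:,:,::-1],0,255).astype(np.uint8))"
```

```text
t 7.3 pos [ 518.  -159.   106.4] yaw_y 109.58 z [ 4.8e-03 -5.0e-04 -1.0e+00] F [ 5.5 -1.4  4.7] M [ 0.09 -0.62 -0.72] w 25.6 g 60.6 q [ 0.43  0.63 -0.27  1.95  0.29  0.59  1.88]
shift frac [-0.1084  0.1709  0.0033]
R 288.9685441827738 az 199.75837253575935
```

View pics/t4.png

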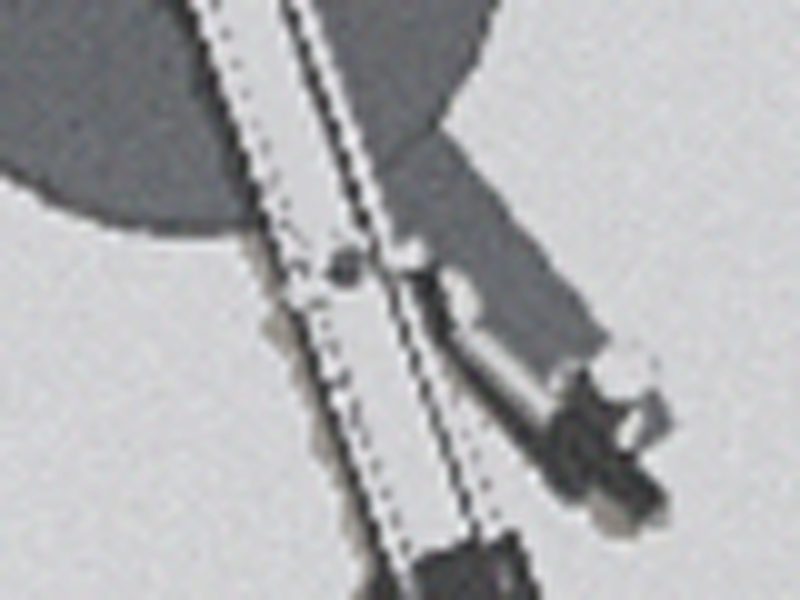

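The stud (345,267) is about 1 mm short of the cheek mid (354,270), well inside tolerance. The post is on the lever and folding it. Finishing the swing with a slight outward trim.

Request:
jog_arm([
  {"x": 0.0002, "y": -0.0116, "z": 0, "wx": 0, "wy": 0, "wz": -0.0095},
  {"x": 0.0002, "y": -0.0116, "z": 0, "wx": 0, "wy": 0, "wz": -0.0095},
  {"x": 0.0002, "y": -0.0116, "z": 0, "wx": 0, "wy": 0, "wz": -0.0095},
  {"x": 0, "y": 0, "z": 0, "wx": 0, "wy": 0, "wz": 0},
  {"x": 0, "y": 0, "z": 0, "wx": 0, "wy": 0, "wz": 0},
])

```text
time: 7.98
ee_pos: [527.4, -183.4, 106.4]
tool_rot: [-0.214, 0.977, -0.001, 0.002]
force: [5.3, -0.6, 5.6]
gripper_width: 25.2
grip_force: 60.6
```

```bash
python3 -c "
from h import *
need([551.7,-11,104]);polar()"
```

```text
t 7.975 pos [ 527.4 -183.4  106.4] yaw_y 114.74 z [ 5.1e-03 -4.0e-04 -1.0e+00] F [ 5.3 -0.6  5.6] M [ 0.19 -0.8  -0.86] w 25.2 g 60.6 q [ 0.49  0.65 -0.31  1.91  0.31  0.63  1.99]
shift frac [-0.1256  0.1952  0.0033]
R 289.624628506577 az 204.92663549570372
```

Request:
jog_arm([
  {"x": 0, "y": -0.0039, "z": 0, "wx": 0, "wy": 0, "wz": -0.0032},
  {"x": 0, "y": -0.0039, "z": 0, "wx": 0, "wy": 0, "wz": -0.0032},
  {"x": 0, "y": 0, "z": 0, "wx": 0, "wy": 0, "wz": 0},
  {"x": 0, "y": 0, "z": 0, "wx": 0, "wy": 0, "wz": 0},
])

```text
time: 8.48
ee_pos: [529.8, -188.6, 106.4]
tool_rot: [-0.224, 0.975, -0.001, 0.002]
force: [4.8, -1.1, 4.9]
gripper_width: 25.2
grip_force: 60.6
```

Request:
jog_arm([
  {"x": 0, "y": -0.0039, "z": 0, "wx": 0, "wy": 0, "wz": -0.0032},
  {"x": 0, "y": 0, "z": 0, "wx": 0, "wy": 0, "wz": 0},
  {"x": 0, "y": 0, "z": 0, "wx": 0, "wy": 0, "wz": 0},
])

```text
time: 8.85
ee_pos: [531.0, -191.2, 106.4]
tool_rot: [-0.229, 0.973, -0.001, 0.002]
force: [5.6, -1.4, 5.1]
gripper_width: 25.3
grip_force: 60.6
```

```bash
python3 -c "
from h import *
need([551.7,-11,104]);polar()
d=grab('top');np.savez('top4.npz',**d)
a=cv2.resize(d['frame'][165:225,330:410],None,fx=10,fy=10,interpolation=cv2.INTER_CUBIC)
cv2.imwrite('pics/t5.png',np.clip(1.8*a[:,:,::-1],0,255).astype(np.uint8))"
```

```text
t 8.85 pos [ 531.  -191.2  106.4] yaw_y 116.46 z [ 4.9e-03 -5.0e-04 -1.0e+00] F [ 5.6 -1.4  5.1] M [ 0.27 -0.77 -0.92] w 25.3 g 60.6 q [ 0.51  0.65 -0.32  1.89  0.32  0.64  2.02]
shift frac [-0.1317  0.2028  0.0032]
R 289.7171501473073 az 206.63762616508058
```

View pics/t5.png

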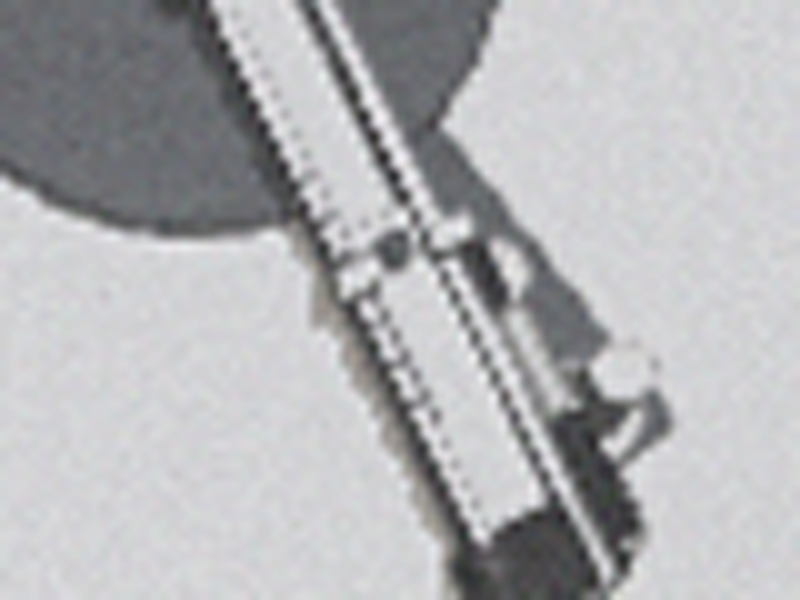

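The lever now lies nearly parallel to the tube. The stud (393,250) is 1–2 mm behind the cheek mid (407,255). There's no stop force yet, so I'll trim 1 mm and press on gently.

Request:
jog_arm([
  {"x": 0.0013, "y": -0.0039, "z": 0, "wx": 0, "wy": 0, "wz": -0.0032},
  {"x": 0, "y": 0, "z": 0, "wx": 0, "wy": 0, "wz": 0},
  {"x": 0, "y": 0, "z": 0, "wx": 0, "wy": 0, "wz": 0},
])

```text
time: 9.28
ee_pos: [531.4, -193.8, 106.4]
tool_rot: [-0.234, 0.972, -0.0, 0.002]
force: [4.5, -0.0, 5.9]
gripper_width: 25.2
grip_force: 61.0
```

Request:
jog_arm([
  {"x": 0, "y": -0.0039, "z": 0, "wx": 0, "wy": 0, "wz": -0.0032},
  {"x": 0, "y": 0, "z": 0, "wx": 0, "wy": 0, "wz": 0},
  {"x": 0, "y": 0, "z": 0, "wx": 0, "wy": 0, "wz": 0},
])

```text
time: 9.65
ee_pos: [532.0, -195.0, 106.3]
tool_rot: [-0.238, 0.971, 0.001, 0.002]
force: [2.5, 5.2, 8.4]
gripper_width: 25.6
grip_force: 62.5
```

```bash
python3 -c "
from h import *
need([551.7,-11,104]);polar()"
```

```text
t 9.65 pos [ 532.  -195.   106.3] yaw_y 117.59 z [ 0.0029  0.0019 -1.    ] F [2.5 5.2 8.4] M [ 1.01 -0.34 -1.76] w 25.6 g 62.5 q [ 0.52  0.66 -0.33  1.89  0.33  0.65  2.04]
shift frac [-0.1369  0.2053  0.0037]
R 290.600487655058 az 207.40053447453627
```

Force is rising and the motion has stalled, so the stop is reached. One small preload, then a final check.

Request:
jog_arm([
  {"x": 0, "y": -0.002, "z": 0, "wx": 0, "wy": 0, "wz": 0},
  {"x": 0, "y": 0, "z": 0, "wx": 0, "wy": 0, "wz": 0},
  {"x": 0, "y": 0, "z": 0, "wx": 0, "wy": 0, "wz": 0},
  {"x": 0, "y": 0, "z": 0, "wx": 0, "wy": 0, "wz": 0},
])

```text
time: 10.15
ee_pos: [532.3, -195.5, 106.3]
tool_rot: [-0.239, 0.971, 0.001, 0.001]
force: [0.5, 8.1, 9.8]
gripper_width: 25.8
grip_force: 62.5
```

```bash
python3 -c "
from h import *
need([551.7,-11,104]);polar()
d=grab('top')
a=cv2.resize(d['frame'][170:230,335:415],None,fx=10,fy=10,interpolation=cv2.INTER_CUBIC)
cv2.imwrite('pics/t6.png',np.clip(1.8*a[:,:,::-1],0,255).astype(np.uint8))"
```

```text
t 10.15 pos [ 532.3 -195.5  106.3] yaw_y 117.64 z [ 0.002   0.0028 -1.    ] F [0.5 8.1 9.8] M [ 1.36 -0.11 -1.7 ] w 25.8 g 62.5 q [ 0.52  0.66 -0.33  1.88  0.33  0.65  2.05]
shift frac [-0.137   0.2059  0.0039]
R 290.5305161610973 az 207.50200936410008
```

View pics/t6.png

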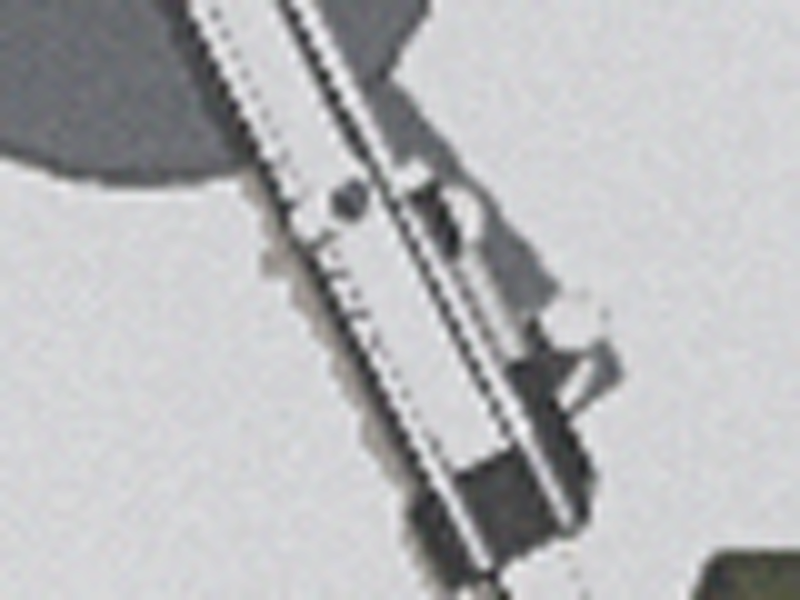

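The lever lies flat along the tube with the post bearing on it. The stud (350,200) is about 1 mm from the cheek mid (359,199), and the grip is steady. Handing in.

```bash
python3 -c "
from h import *
print(order.close_job())"
```

```text
the job is handed in; nothing more can be done
None
```

I handed the job in at about 10 s, and the hand-in call returned no verdict. By the last picture and readings the foot is gripped at about 62 N, the stud is about 1 mm from the clip's mid-line, and the lever is folded flat against the post; the arm path stayed clear of the lamp, remote and bottle.

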